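# Load, shut and pin a leaf drill jig

## Task

Load the squared pine block into the nest of the drill jig, swing the blue leaf shut over it, then push the red-handled register pin down through the hole at the front of the leaf and into the post beneath until its collar presses the leaf fully shut. The sprung pad under the leaf pushes back, so finish while still gripping the pin and pressing it down, with the leaf shut, ready for drilling. Do not disturb the other things on the bench.

Things in the scene. Friction and masses are not known exactly. Their poses are not given: they have to be found in the camera images.
- jig: Leaf drill jig bolted to the bench: grey base plate 232 (x) x 130 (y) x 12 mm with dark steel fittings. Origin: centre of the plate's underside; +x points from the front post to the hinge at the back, z up. In mm: post with the pin's hole (42 x 56, top at z = 57) centred at x = -70; nest centred at x = +10; hinge axis along y at x = +85, z = 64.
- jig_nest (a point): Centre of the nest's floor, 12 mm above the bench: a pocket 97 mm along the jig's x, 43 mm along its y, between low steel rails with flared lips up to 28 mm above the bench. The block's 90 mm length goes along the jig's x; seated, its origin lies at this point and its top is 50 mm above the bench.
- jig_hole (a point): Centre of the mouth of the 13.5 mm hole in the top of the front post, 57 mm above the bench; the hole goes 48 mm deep, straight down.
- leaf (a joint): Hinge angle of the blue leaf (rad): 0 = fully shut, level; grows as it opens; 1.57 = upright; it starts leaning back past upright (at most 1.95). The stiff hinge (0.4 N m) keeps it where it is left. A sprung pad under it meets a loaded block at about 0.07 rad; shutting it fully takes about 12 N on the pin, and let go it springs back to 0.03 to 0.05 rad.
- leaf_hinge (a point): Middle of the leaf's hinge axis, 64 mm above the bench, at the leaf's mid thickness. The leaf is a blue plate 70 mm wide, 12 mm thick, from 10 to 185 mm from this axis; shut, it reaches along the jig's -x and its top is 70 mm above the bench. Two holes with raised steel drill bushes lie 45 and 105 mm from the axis, the rubber pad 75 mm from it.
- leaf_tongue (a point): Point on the outer (upper when shut) face of the leaf's thumb tongue, 195 mm from the hinge axis, 4 mm from the leaf's mid plane. The tongue, 32 mm wide and 8 mm thick, continues the leaf's free edge to 207 mm from the axis.
- block: Squared pine offcut, 38 (x) x 90 (y) x 38 (z) mm, lying on the bench. Origin: centre of its underside.
- pin_block: Hardwood block 60 (x) x 110 (y) x 64 (z) mm, fixed on the bench, with the register pin standing in a hole at y = +28 and two drill bits standing 30 and 26 mm out of its top at y = -14 and -36. Origin: centre of its underside.
- pin: Register pin, upright in the wooden block: steel shank 12 mm in diameter, 55 mm long below a 26 mm collar, its end tapered to 7 mm over the last 8 mm. Above the collar (6 mm thick) a round red handle, 22 mm in diameter, its top 40 mm above the collar's underside. Origin: centre of the collar's underside, z up along the pin.
- pin_tip (a point): The lower end of the pin, 55 mm below its collar's underside.
- yellow_tape_measure: Yellow tape measure, 39 x 88 x 64 mm, a bystander. Origin: centre of its underside.
- sander: Brown sanding block, 68 x 117 x 34 mm, a bystander. Origin: centre of its underside.
- red_screwdriver: Red-handled screwdriver, 209 mm long, a bystander. Origin: centre of its underside.
- red_marker: Red and black marker, 135 mm long, a bystander. Origin: centre of its underside.
- leaf_hole (a point): Centre of the 15 mm hole for the pin in the leaf, at mid thickness, 155 mm from the hinge axis; when the leaf is shut it lies straight over the hole in the post.
Mind the look-alikes: they are no part of the job. Of the things that look like the block, the larger one is meant.

How it is judged:
By the outcome, as a careful person would: the job done as asked, in the order asked, and still so for the second after the job is handed in, while the arm keeps its last pose, push and grip.
It also fails if it takes over 72 s, if anything falls off the work surface, if the arm or the gripper's body presses on something with over 40 N, if the wrist force passes 120 N, or if a joint passes its speed limit or range.

## Robot

A 7-joint arm with a two-finger parallel gripper is mounted at the origin on a cart in front of the work surface, level with it; the furniture and walls round the work are solid. World frame = base frame: x ahead of the robot, y to its left, z up, the work surface at z = 0. Lengths are in m, angles in degrees, forces in N, time in s.
With the tool pointing down it reaches from about 0.4 to 0.9 m from the base axis. Payload 5.5 kg.
Tool frame: the origin (TCP) lies midway between the tips of the shut fingers; the grasp point (between the pads) lies 19 mm behind it; z points along the fingers, y is the line along which they close (so a half turn about z gives the same grasp; the last joint's range is limited). The gripper opens to 92 mm and grips with 3 to 60 N. Pads are 19 mm wide; open, the fingers measure 130 mm over their backs; the gripper's body (75 mm by 190 mm) begins 47 mm behind the grasp point.
Start: joints at [-51.956, 28.699, -24.465, 88.831, 12.651, 65.22, -12.049], TCP at [0.254, 0.599, 0.227] pointing down, gripper open.
Joint ranges: [-164.97, 164.97], [-17.58, 116.51], [-87.97, 89.64], [11.32, 138.91], [-80.73, 260.73], [10.89, 115.49], [-147.41, 147.41]. Speed limits (degrees/s): [147.25, 147.25, 180, 180, 180, 180, 180].

## Interface

Orientations are given as a 3x3 rotation matrix whose columns are the frame's x, y, z axes.
In Python, from cell import arm gives the robot as it stands.
- The arm moves only by the tool drive_tool, never from a script. Its argument "increments" is a list that holds one entry, the list of rows, each a list of 6 numbers: the shift along the tool's x, y, z in mm, then the turn, a rotation vector about the tool's x, y, z in degrees. In form: [[[tx, ty, tz, ax, ay, az], ...]]. A call has 1 to 8 rows; each row is the pose to reach, as a shift and turn from the pose commanded when the call began, along the tool's axes at that moment; what a row does not reach only later rows make up. A row lasts 1/8 s, in which the tool goes at most 62.5 mm and 10.7 degrees, less where a joint would pass 70% of its speed; a pose out of reach is approached as far as the arm can. A call with a gripper value outside its range is refused whole. "jaw" is the opening, from 0 (shut) to 1 (fully open), set as the call begins (left out, the last holds). The fingers move at their own pace and stop on an object; "squeeze" is the grip in N (left out, the last holds). Time passes only in rows, so rows that repeat a pose let the fingers close. It gives the time, the measured TCP pose, the force, the opening and the grip force at its end, in the units of the state.
- arm.state(): the state, without advancing time (a new reading comes with each control period).
- arm.read_camera(name): name is "scene" or "top" or "wrist"; returns a dict with "color" (480x640x3 uint8, red, green, blue), "fx", "fy", "cx", "cy" (pixels), "dist_coeffs" ([k1, k2, p1, p2, k3] as OpenCV has them; the pictures are not rectified), "extrinsics" (4x4, takes a point from camera to world coordinates). Camera axes: x right, y up, looking along -z (the intrinsics and any distortion apply to the point x, -y, -z); pixel columns grow to the right and rows downward; lengths in m; the calibration is good to about 2 mm. A picture is of the moment at which its call begins. There is no depth.
- arm.close_job(): hands the job in; it is judged then, once.
The state is a dict: "time": time; "q": joint angles; "qvel": joint speeds; "joint_efforts": joint torques, N m; "tcp_pos": TCP position; "tcp_rot": TCP orientation; "ft_force": force on the tool from outside, world axes, zero at the start; "moment": the same for the moment, N m; "width": opening from 0.0 (shut) to 1.0 (fully open); "finger_force": force on a finger pad.
Only numpy, scipy, OpenCV 4.12 (cv2) and the standard library are available. Lean on these libraries where they do the work, as an engineer would, in place of code of your own. Each camera call takes 0.05 s, during which the arm holds its last target. There are 200 camera calls.

## Working session

There is one attempt and no reset: what is moved stays moved. The work goes in short steps, Python scripts to look and compute and a tool call to move; the robot and the scene stay as the last step left them, time stands still between calls to the robot, and variables do not carry over. Pictures are saved under pics/ and viewed, at most 10 in all, crops included, and the job is handed in when it is done.

Besides the shell and the picture viewer there is one more tool, called after "Request:" by a JSON object that holds its "fn" and its "kwargs". drive_tool: Moves the arm, as the interface text tells. Its arguments: {"type":"object","properties":{"increments":{"type":"array","items":{"type":"array","items":{"type":"array","items":{"type":"number"}}}},"jaw":{"type":"number"},"squeeze":{"type":"number"}},"required":["increments"]}

```bash
mkdir -p pics
cat > h.py <<'E'
import numpy as np,cv2
from cell import arm
def snap(n,f):
    c=arm.read_camera(n); cv2.imwrite('pics/'+f,c['color'][:,:,::-1]); np.savez('pics/'+f[:-4]+'.npz',**{k:np.array(v) for k,v in c.items()}); return c
def load(f): return dict(np.load('pics/'+f+'.npz'))
def K(c): return np.array([[c['fx'],0,c['cx']],[0,c['fy'],c['cy']],[0,0,1.]],float)
def p2w(c,uv,z):
    u=cv2.undistortPoints(np.array(uv,float).reshape(-1,1,2),K(c),np.array(c['dist_coeffs'],float)).reshape(-1,2)
    E=np.array(c['extrinsics']); d=np.c_[u[:,0],-u[:,1],-np.ones(len(u))]@E[:3,:3].T; o=E[:3,3]
    return o+d*((np.broadcast_to(z,len(u))-o[2])/d[:,2])[:,None]
def w2p(c,P):
    E=np.array(c['extrinsics']); q=(np.array(P,float).reshape(-1,3)-E[:3,3])@E[:3,:3]; q=q*[1,-1,-1]
    return cv2.projectPoints(q,np.zeros(3),np.zeros(3),K(c),np.array(c['dist_coeffs'],float))[0].reshape(-1,2)
def inc(pos,R=None):
    s=arm.state(); R0=np.array(s['tcp_rot']); t=R0.T@(np.array(pos)-s['tcp_pos'])*1000
    a=np.zeros(3) if R is None else np.degrees(cv2.Rodrigues(R0.T@R)[0].ravel())
    return np.round(np.r_[t,a],1)
def down(yaw): # tool pointing down, tool y (closing) axis at yaw deg in world
    a=np.radians(yaw); y=np.array([np.cos(a),np.sin(a),0]); z=np.array([0,0,-1.]); return np.c_[np.cross(y,z),y,z]
E
python3 -c "
from h import *
for n in('scene','top','wrist'):
  c=snap(n,n+'0.png'); print(n,np.round(c['extrinsics'],3).tolist(),c['fx'],c['dist_coeffs'])
s=arm.state();print(s['tcp_pos'],np.round(s['tcp_rot'],3).tolist(),s['time'],s['ft_force'])"
```

```text
scene [[0.744, 0.268, -0.612, -0.057], [-0.668, 0.335, -0.665, -0.741], [0.026, 0.903, 0.428, 0.515], [0.0, 0.0, 0.0, 1.0]] 457.95989536064326 [-0.03535797  0.          0.          0.          0.        ]
top [[-0.015, 0.991, -0.133, 0.354], [-1.0, -0.015, -0.001, -0.056], [-0.003, 0.133, 0.991, 1.718], [0.0, 0.0, 0.0, 1.0]] 620.2646453514543 [0.07281425 0.         0.         0.         0.        ]
wrist [[0.389, -0.879, -0.275, 0.18], [0.921, 0.371, 0.119, 0.631], [-0.003, -0.3, 0.954, 0.384], [0.0, 0.0, 0.0, 1.0]] 337.29251930222813 [-0.01295501  0.          0.          0.          0.        ]
[0.25342679 0.59798789 0.22591752] [[-0.921, 0.39, -0.001], [0.39, 0.921, -0.001], [0.0, -0.001, -1.0]] 0.15 [-0.05660131 -0.87824187 -0.20283452]
```

View pics/top0.png

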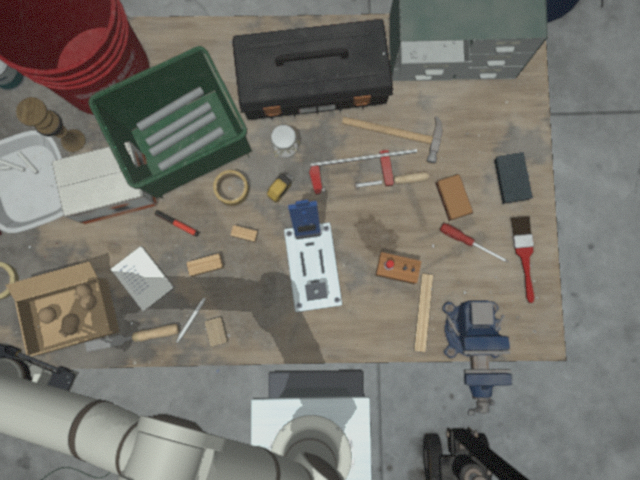

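View pics/scene0.png

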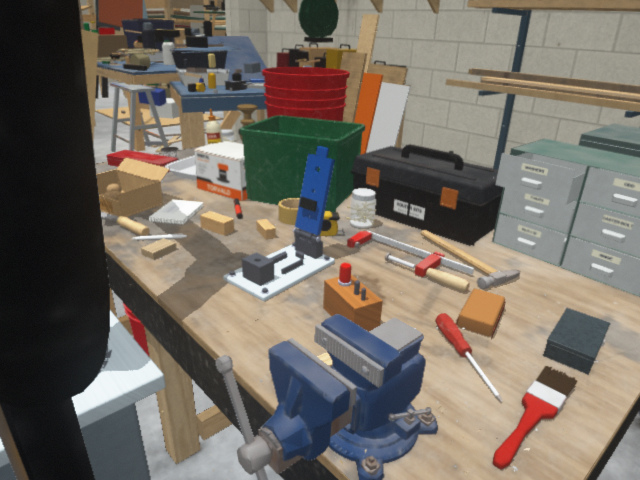

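The top view shows the jig at (314,265) with the leaf up, at (305,218). The likely block is at (204,264), with a smaller look-alike at (243,233). The pin block is at (398,266) with the red pin at (390,263). I'll zoom in to measure.

```bash
python3 -c "
from h import *
a=cv2.imread('pics/top0.png')[195:345,180:430]; a=cv2.resize(a,(800,480),interpolation=cv2.INTER_CUBIC); cv2.imwrite('pics/topc.png',a)
c=load('top0')
for n,uv,z in(('jigc',[314,265],.012),('jig corners',[[285,229],[328,222],[343,305],[296,312]],.012),('block',[[204,264]],.038),('small',[[243,233]],.03),('flat',[[217,331]],.01),('pinblk',[[398,266]],.064),('pin',[[390,263]],.104)): print(n,np.round(p2w(c,uv,z),3).tolist())
"
```

```text
jigc [[0.506, -0.014, 0.012]]
jig corners [[0.608, 0.065, 0.012], [0.626, -0.055, 0.012], [0.395, -0.092, 0.012], [0.378, 0.036, 0.012]]
block [[0.511, 0.283, 0.038]]
small [[0.596, 0.179, 0.03]]
flat [[0.331, 0.251, 0.01]]
pinblk [[0.495, -0.24, 0.064]]
pin [[0.5, -0.215, 0.104]]
```

View pics/topc.png

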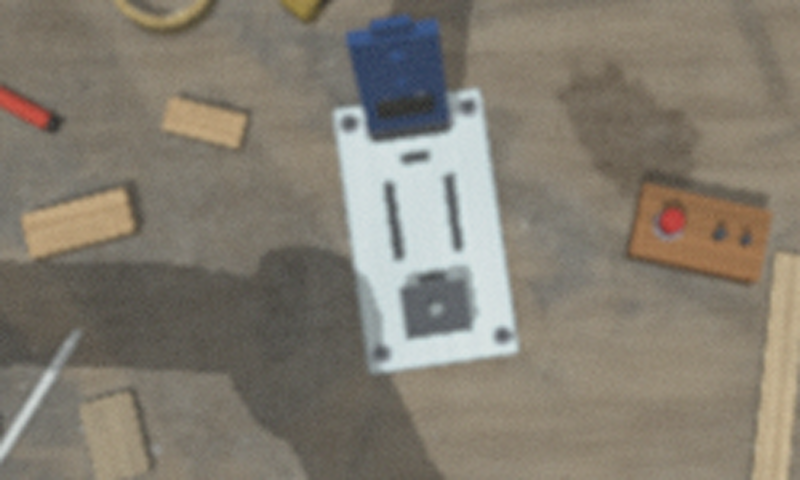

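The zoom shows the block's top face with corners near (22,215), (127,187), (137,227) and (35,258), so its long axis yaws about 105°. The jig yaws about 8°. Next I'll move over the block for a close look.

```bash
python3 -c "
from h import *
print(inc([.48,.26,.27],down(15)))"
```

```text
[-3.405e+02 -2.229e+02 -4.380e+01 -1.000e-01  0.000e+00  5.200e+01]
```

Request:
{"fn": "drive_tool", "kwargs": {"increments": [[[-340,-223,-44,0,0,52],[-340,-223,-44,0,0,52],[-340,-223,-44,0,0,52],[-340,-223,-44,0,0,52],[-340,-223,-44,0,0,52],[-340,-223,-44,0,0,52],[-340,-223,-44,0,0,52],[-340,-223,-44,0,0,52]]]}}

```text
time: 1.15
tcp_pos: [0.4817, 0.2569, 0.2708]
tcp_rot: [[-0.253, 0.967, 0.001], [0.967, 0.253, -0.001], [-0.001, 0.001, -1.0]]
ft_force: [-0.4, -0.2, -0.4]
width: 1.0
finger_force: 0.0
```

```bash
python3 -c "
from h import *
snap('wrist','w1.png');snap('top','t1.png');snap('scene','s1.png');s=arm.state();print(s['tcp_pos'],np.round(s['tcp_rot'],3).tolist(),s['time'],np.abs(s['qvel']).max())"
```

```text
[0.4786655  0.26171169 0.27043611] [[-0.261, 0.965, -0.001], [0.965, 0.261, 0.001], [0.001, -0.001, -1.0]] 1.3 0.8477436179087529
```

View pics/w1.png

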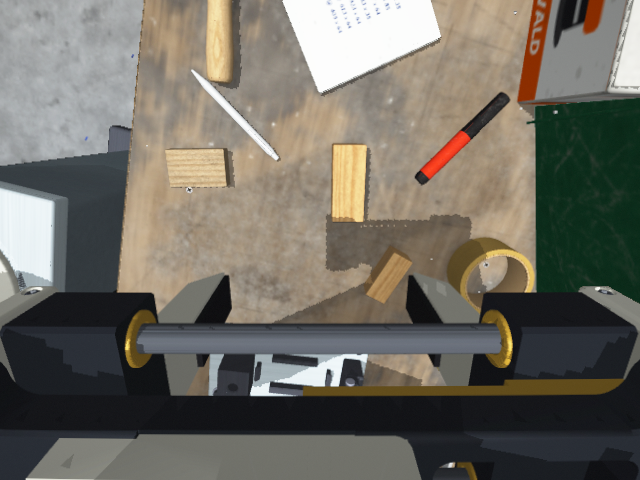

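The wrist view shows the block at about (332–368, 144–222). The smaller block is at (390,276) and the jig is at the bottom, around (290,375). I'll segment the block and check its size.

```bash
python3 -c "
from h import *
c=load('w1'); 
for z in (.038,):
  P=p2w(c,[[332,144],[368,144],[367,222],[333,222]],z)[:,:2]; print(P.round(4).tolist(),[np.linalg.norm(P[i]-P[i-1]).round(4) for i in range(4)])
P=p2w(c,[[165,150],[227,148],[229,187],[168,188]],.02)[:,:2];print('other',[np.linalg.norm(P[i]-P[i-1]).round(4) for i in range(4)])
P=p2w(c,[[395,250],[411,262],[384,303],[367,292]],.03)[:,:2];print('small',[np.linalg.norm(P[i]-P[i-1]).round(4) for i in range(4)])
# top cam check
t=load('t1'); print('topcam px of those', w2p(t,np.c_[p2w(c,[[332,144],[368,144],[367,222],[333,222]],.038)]).round(1).tolist())
a=c['color'][130:235,315:385][:,:,::-1]; a=cv2.resize(a,None,fx=5.6,fy=5.6,interpolation=cv2.INTER_CUBIC)
b=t['color'][245:285,180:230][:,:,::-1]; b=cv2.resize(b,(392,314),interpolation=cv2.INTER_CUBIC); o=np.zeros((588,790,3),np.uint8); o[:,:392]=a[:588,:392]; o[:314,395:787]=b; cv2.imwrite('pics/wc.png',o)"
```

```text
[[0.4817, 0.3229], [0.5207, 0.3331], [0.5465, 0.2459], [0.5069, 0.2355]] [np.float64(0.0909), np.float64(0.0404), np.float64(0.0909), np.float64(0.0409)]
other [np.float64(0.0453), np.float64(0.0737), np.float64(0.0463), np.float64(0.0749)]
small [np.float64(0.0673), np.float64(0.0271), np.float64(0.0664), np.float64(0.0284)]
topcam px of those [[189.0, 275.2], [185.5, 260.9], [217.9, 250.9], [221.6, 265.3]]
```

View pics/wc.png

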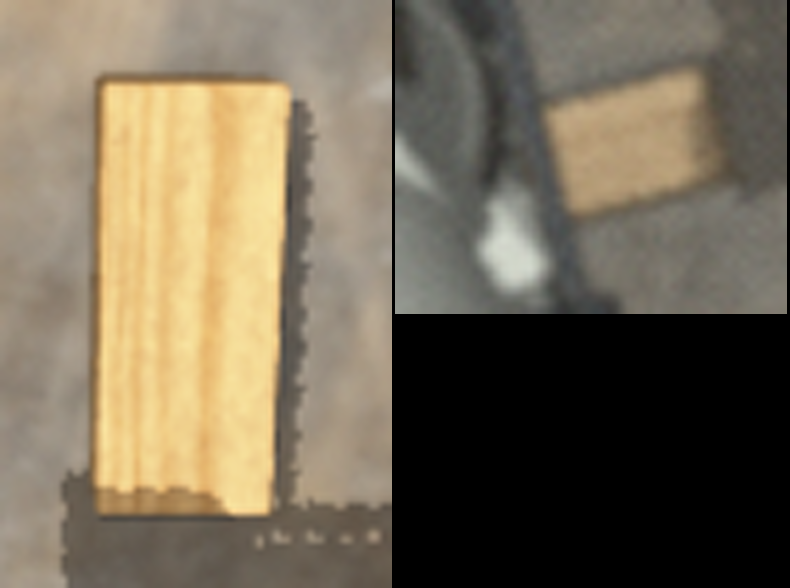

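```bash
python3 -c "
from h import *
c=load('w1')
P=p2w(c,[[332.7,144.3],[367,144.6],[363.8,222],[332.3,222]],.038)[:,:2]
d=(P[0]+P[1]-P[2]-P[3]);print(P.mean(0),np.degrees(np.arctan2(d[1],d[0])),np.linalg.norm(P-np.roll(P,1,0),axis=1))
m=P.mean(0); y=np.degrees(np.arctan2(d[1],d[0]))-90
print(y,inc([m[0],m[1],.10],down(y)))"
```

```text
[0.51282062 0.28381514] 104.925548555528 [0.09055982 0.03853536 0.09025222 0.03789685]
14.925548555527996 [ 12.3  38.9 170.4  -0.   -0.    0.2]
```

Request:
{"fn": "drive_tool", "kwargs": {"increments": [[[12,39,60,0,0,0],[12,39,120,0,0,0],[12,39,180,0,0,0],[12,39,220,0,0,0],[12,39,240,0,0,0],[12,39,250,0,0,0],[12,39,250,0,0,0],[12,39,250,0,0,0]]]}}

```text
time: 2.3
tcp_pos: [0.5155, 0.2831, 0.0225]
tcp_rot: [[-0.26, 0.966, 0.003], [0.966, 0.26, 0.002], [0.001, 0.003, -1.0]]
ft_force: [0.6, -0.2, 0.1]
width: 1.001
finger_force: 0.0
```

Request:
{"fn": "drive_tool", "kwargs": {"increments": [[[0,0,0,0,0,0],[0,0,0,0,0,0],[0,0,0,0,0,0],[0,0,0,0,0,0],[0,0,0,0,0,0],[0,0,0,0,0,0]]], "jaw": 0, "squeeze": 25}}

```text
time: 3.05
tcp_pos: [0.514, 0.2822, 0.0206]
tcp_rot: [[-0.259, 0.966, -0.0], [0.966, 0.259, -0.0], [-0.0, -0.0, -1.0]]
ft_force: [0.4, -0.1, -1.2]
width: 0.414
finger_force: 25.0
```

Request:
{"fn": "drive_tool", "kwargs": {"increments": [[[0,0,-20,0,0,0],[0,0,-80,0,0,0],[0,0,-140,0,0,0],[0,0,-200,0,0,0],[-30,0,-260,0,0,0],[-80,0,-310,0,0,0],[-140,0,-340,0,0,0],[-200,0,-340,0,0,0]]]}}

```text
time: 4.05
tcp_pos: [0.5639, 0.1006, 0.3642]
tcp_rot: [[-0.262, 0.965, 0.007], [0.965, 0.262, 0.002], [0.0, 0.007, -1.0]]
ft_force: [0.5, -0.3, -1.4]
width: 0.411
finger_force: 25.0
```

Request:
{"fn": "drive_tool", "kwargs": {"increments": [[[-50,-20,0,0,0,7],[-110,-40,0,0,0,7],[-170,-60,0,0,0,7],[-220,-80,0,0,0,7],[-235,-90,0,0,0,7],[-235,-90,0,0,0,7],[-235,-90,0,0,0,7]]]}}

```text
time: 4.92
tcp_pos: [0.5375, -0.1468, 0.3598]
tcp_rot: [[-0.143, 0.99, 0.001], [0.99, 0.143, 0.001], [0.001, 0.001, -1.0]]
ft_force: [-0.0, -0.3, -0.9]
width: 0.418
finger_force: 25.0
```

```bash
python3 -c "
from h import *
c=snap('wrist','w2.png');s=arm.state();print(s['tcp_pos'],np.round(s['tcp_rot'],3).tolist(),s['time'],s['width'],s['finger_force'])"
```

```text
[ 0.53756702 -0.14660399  0.35959806] [[-0.144, 0.99, 0.0], [0.99, 0.144, 0.001], [0.001, 0.001, -1.0]] 4.975 0.40864220852270733 24.999901056289673
```

View pics/w2.png

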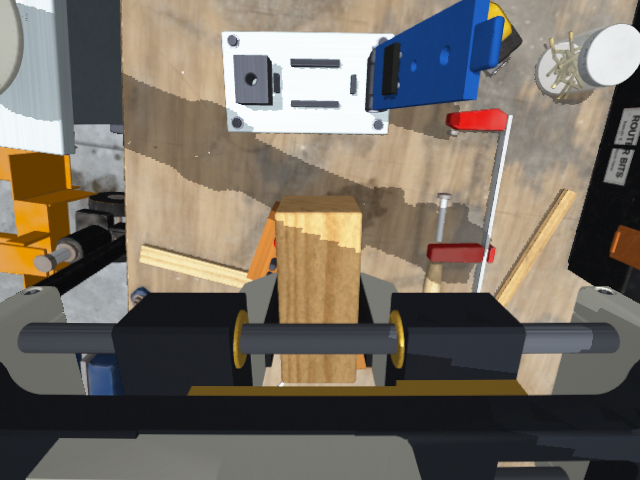

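The wrist view shows the jig clearly. Plate corners are near (222,32), (387,34), (389,134) and (228,132), the post hole is at (251,79), and the rails are at (315,63) and (315,104). The block is held square in the jaws. Now I'll fit the jig pose.

```bash
cat > fit.py <<'E'
from h import *
from scipy.optimize import least_squares
c=load('w2'); im=c['color'].astype(float); g=cv2.cvtColor(c['color'],cv2.COLOR_RGB2GRAY).astype(float)
# hole: dark blob centroid
sub=c['color'][68:92,240:264].astype(int).sum(2); 
w=np.clip(np.percentile(sub,60)-60-sub,0,None)*(sub<np.median(sub)-40); v,u=np.mgrid[68:92,240:264]; hole=[(u*w).sum()/w.sum(),(v*w).sum()/w.sum()]
print('hole px',hole, 'w',p2w(c,[hole],.057))
mn=c['color'].min(2)
# plate edges subpixel: scan rows/cols for threshold crossing
def cross(p,q,thr=165,n=200):
    t=np.linspace(0,1,n); s=cv2.remap(mn.astype(np.float32),(p[0]+(q[0]-p[0])*t).astype(np.float32)[None],(p[1]+(q[1]-p[1])*t).astype(np.float32)[None],cv2.INTER_LINEAR)[0]
    i=np.argmax(s>thr); return [p[0]+(q[0]-p[0])*t[i],p[1]+(q[1]-p[1])*t[i]] if s[i]>thr else None
F=[('-x',cross((215,y),(240,y))) for y in range(48,118,4)]+[('+y',cross((x,24),(x,44))) for x in range(250,360,8)]+[('-y',cross((x,142),(x,118))) for x in range(250,360,8)]
F=[(k,p) for k,p in F if p]
W=p2w(c,[p for _,p in F],.012)[:,:2]; H=p2w(c,[hole],.057)[0,:2]
def res(P):
    x,y,a=P; R=np.array([[np.cos(a),-np.sin(a)],[np.sin(a),np.cos(a)]]); L=(W-[x,y])@R; h=(H-[x,y])@R
    r=[{'-x':l[0]+.116,'+y':l[1]-.065,'-y':l[1]+.065}[k] for (k,_),l in zip(F,L)]
    return np.array(r+[3*(h[0]+.07),3*h[1]])
s=least_squares(res,[.506,-.014,.13],loss='soft_l1',f_scale=.001); P=s.x
r=res(P)*1000
for k in('-x','+y','-y'): print(k,np.round([q for q,(kk,_) in zip(r,F) if kk==k],1))
print('hole res',r[-2:]/3,'jig',P[:2],np.degrees(P[2]))
E
python3 fit.py
```

```text
hole px [np.float64(249.68800475059382), np.float64(78.10979809976247)] w [[ 0.43322454 -0.01872461  0.057     ]]
-x [-0.5  0.   0.2 -0.1 -0.5  0.2  0.4 -0.1 -0.2  0.3  0.5 -0.  -0.4  0.3
  0.4  1.1  1.6  1.5]
+y [-0.9 -0.8 -0.6 -0.2 -0.6 -0.7 -0.5 -0.6 -0.8 -0.5 -0.4 -0.1 -0.5 -0.5]
-y [ 1.7  0.3  0.1 -0.  -0.1  0.1  0.3  0.4  0.6  0.4  0.6  0.4  0.1  0.1]
hole res [-1.54501094  0.50468137] jig [ 0.5042351  -0.00998137] 7.423425491111032
```

```bash
cat >> h.py <<'E'
J=np.array([.5042,-.0100]); JA=np.radians(7.42); JR=np.array([[np.cos(JA),-np.sin(JA)],[np.sin(JA),np.cos(JA)]])
def jig(x,y,z): return np.r_[J+JR@[x,y],z]
def tojig(p): return np.r_[JR.T@(np.array(p)[:2]-J),p[2]]
E
python3 -c "
from h import *
print(inc(jig(.012,0,.36),down(97.4)))"
```

```text
[ 1.398e+02 -1.400e+00 -2.000e-01  1.000e-01 -0.000e+00 -8.910e+01]
```

Request:
{"fn": "drive_tool", "kwargs": {"increments": [[[140,-1.4,0,0,0,-89],[140,-1.4,0,0,0,-89],[140,-1.4,0,0,0,-89],[140,-1.4,0,0,0,-89],[140,-1.4,0,0,0,-89],[140,-1.4,0,0,0,-89],[140,-1.4,0,0,0,-89],[140,-1.4,0,0,0,-89]]]}}

```text
time: 5.98
tcp_pos: [0.5159, -0.0086, 0.3594]
tcp_rot: [[-0.997, -0.079, -0.0], [-0.079, 0.997, 0.001], [0.0, 0.001, -1.0]]
ft_force: [0.1, 0.4, -0.2]
width: 0.407
finger_force: 25.0
```

```bash
python3 -c "
from h import *
print(inc(jig(.012,0,.12),down(97.4)), arm.state()['q'])"
```

```text
[-2.000e-01  0.000e+00  2.394e+02  0.000e+00 -0.000e+00 -2.800e+00] [ 1.30849577  7.09884289 -3.67035833 98.33050114  0.43776595 74.59581981
 92.10358525]
```

Request:
{"fn": "drive_tool", "kwargs": {"increments": [[[0,0,50,0,0,-3],[0,0,110,0,0,-3],[0,0,170,0,0,-3],[0,0,220,0,0,-3],[0,0,240,0,0,-3],[0,0,240,0,0,-3],[0,0,240,0,0,-3]]]}}

```text
time: 6.85
tcp_pos: [0.517, -0.0097, 0.1204]
tcp_rot: [[-0.992, -0.123, 0.002], [-0.123, 0.992, 0.0], [-0.002, 0.0, -1.0]]
ft_force: [-0.7, 0.2, 1.0]
width: 0.408
finger_force: 25.0
```

```bash
python3 -c "
from h import *
c=snap('wrist','w3.png');snap('scene','s3.png');s=arm.state();print(inc(jig(.012,0,.12),down(97.4)))
print(w2p(c,[jig(-.07,0,.057),jig(-.049,.028,.057),jig(-.049,-.028,.057),jig(-.091,.028,.057),jig(-.091,-.028,.057),jig(-.116,.065,.012),jig(-.116,-.065,.012)]).round(1).tolist())"
```

```text
[ 1.   2.   0.9 -0.   0.2 -0.4]
[[318.3, 123.3], [362.0, 157.3], [275.0, 157.8], [364.3, 86.7], [272.0, 87.3], [409.2, 55.9], [227.0, 56.9]]
```

View pics/w3.png

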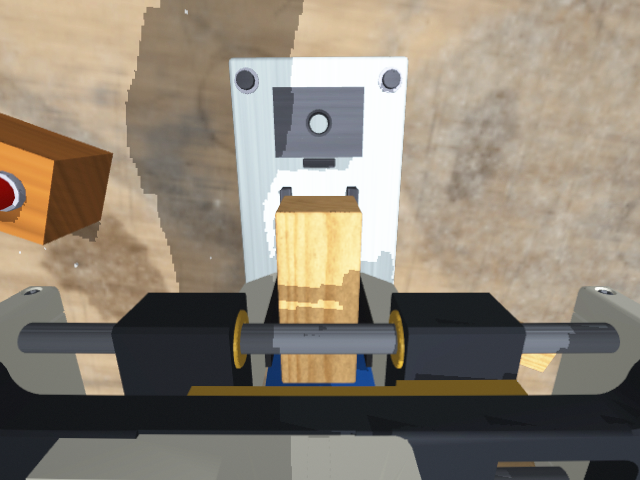

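The post hole is at (318,123), exactly where the fit predicts it. I'll check the block's end in the jaws against the prediction.

```bash
python3 -c "
from h import *
c=load('w3'); s=arm.state(); R=np.array(s['tcp_rot']);p=np.array(s['tcp_pos'])
for o in(0,.002,.004): print(o,w2p(c,[p+R@[.045+o,sy*.019,z] for z in(-.0174,.0206) for sy in(-1,1)]).round(1).tolist())
g=c['color'].sum(2,dtype=int)
print(g[190:218,320].tolist())
s=arm.state();print(inc(jig(.012,0,.12),down(97.4)))"
```

```text
0 [[270.3, 214.2], [359.0, 214.4], [280.0, 196.9], [350.9, 197.0]]
0.002 [[270.1, 209.7], [359.2, 209.8], [279.8, 193.2], [351.0, 193.3]]
0.004 [[269.9, 205.1], [359.4, 205.2], [279.7, 189.5], [351.1, 189.6]]
[760, 760, 760, 760, 760, 743, 338, 337, 337, 335, 343, 351, 341, 340, 331, 337, 336, 321, 330, 332, 344, 390, 537, 634, 651, 664, 666, 664]
[ 1.   2.   0.9 -0.   0.2 -0.4]
```

```bash
python3 -c "
from h import *
T=[]
for i in range(5):
  c=arm.read_camera('wrist'); s=arm.state(); T.append(s['tcp_pos']); print(np.round(s['tcp_pos'],4),np.round(np.array(c['extrinsics'])[:3,3],4))
p=np.mean(T,0); print('mean',p,'jig',tojig(p))
im=c['color'].astype(int)
for r in(203,207,225): print(r,'L',(im[r,268:290,0]-im[r,268:290,2]).tolist(),'R',(im[r,350:372,0]-im[r,350:372,2]).tolist())
np.savez('pics/w4.npz',**{k:np.array(v) for k,v in c.items()})"
```

```text
[ 0.5172 -0.0106  0.1208] [ 0.437  -0.0192  0.2787]
[ 0.517  -0.0107  0.1207] [ 0.4369 -0.0194  0.2787]
[ 0.5168 -0.0109  0.1205] [ 0.4368 -0.0195  0.2785]
[ 0.5165 -0.0109  0.1202] [ 0.4366 -0.0196  0.2784]
[ 0.5164 -0.011   0.12  ] [ 0.4365 -0.0197  0.2782]
mean [ 0.51678009 -0.01081787  0.1204522 ] jig [ 0.01236912 -0.00243563  0.1204522 ]
203 L [-2, -2, -3, -3, -2, -2, -2, -2, -2, -2, -2, -4, 26, 70, 72, 71, 71, 71, 71, 70, 69, 71] R [74, 75, 74, 74, 74, 74, 67, 26, -17, -20, -7, -2, -3, -4, -3, -3, -3, -3, -3, -2, -2, -2]
207 L [-2, -2, -3, -3, -2, -2, -2, -2, -2, -2, 26, 67, 69, 68, 69, 68, 69, 69, 68, 68, 72, 72] R [72, 74, 73, 72, 73, 74, 75, 73, 66, 9, -10, -2, -3, -4, -4, -3, -3, -3, -2, -2, -2, -2]
225 L [-2, -2, -3, -4, -4, -5, -15, 42, 111, 104, 99, 92, 88, 81, 82, 79, 82, 98, 104, 96, 84, 76] R [82, 81, 78, 80, 81, 86, 87, 87, 83, 82, 88, 75, -3, -4, -4, -3, -3, -3, -2, -2, -2, -2]
```

```bash
python3 -c "
from h import *
c=load('w4'); g=c['color'].sum(2,dtype=int)
m=np.zeros((480,640),np.uint8); m[105:142,300:338]=(g[105:142,300:338]>420); M=cv2.moments(m,True)
h=[M['m10']/M['m00'],M['m01']/M['m00']]; print('hole bright floor px',h,M['m00'], 'pred mouth/floor',w2p(c,[jig(-.07,0,.057),jig(-.07,0,.009)]).round(1).tolist())
print('block end top',tojig(p2w(c,[[318,211.5]],.1378)[0]),'bottom',tojig(p2w(c,[[318.6,195.8]],.0998)[0]))
# post/plate edges at rows
for r in(70,100,130,150): print(r,g[r,222:290:1].tolist() if r==70 else g[r,266:284].tolist(), g[r,355:373].tolist())
print(g[80:95,300].tolist(),g[150:165,290].tolist())
"
```

```text
hole bright floor px [319.7089552238806, 124.30597014925372] 268.0 pred mouth/floor [[319.9, 124.2], [319.7, 124.7]]
block end top [-0.03383319 -0.00131977  0.1378    ] bottom [-0.03312132 -0.00106857  0.0998    ]
70 [382, 381, 380, 384, 383, 385, 386, 390, 413, 541, 597, 657, 671, 679, 666, 658, 653, 659, 608, 536, 547, 530, 532, 462, 459, 533, 536, 541, 536, 544, 544, 520, 597, 658, 662, 665, 671, 669, 669, 668, 665, 662, 671, 668, 666, 659, 669, 673, 674, 667, 662, 662, 658, 657, 648, 635, 640, 650, 655, 660, 660, 658, 653, 648, 657, 662, 662, 654] [762, 761, 761, 762, 762, 762, 762, 763, 763, 762, 762, 761, 761, 762, 762, 762, 761, 761]
100 [659, 661, 659, 657, 665, 671, 670, 643, 436, 250, 254, 251, 248, 250, 248, 251, 251, 249] [389, 387, 388, 391, 391, 392, 388, 390, 390, 393, 597, 750, 761, 761, 761, 760, 760, 760]
130 [653, 656, 659, 656, 656, 657, 666, 673, 666, 608, 261, 258, 255, 262, 260, 258, 259, 259] [397, 397, 402, 398, 398, 400, 398, 398, 400, 581, 747, 760, 760, 760, 760, 760, 760, 761]
150 [659, 650, 651, 657, 657, 653, 655, 665, 673, 652, 536, 250, 245, 247, 248, 248, 246, 247] [380, 378, 377, 373, 378, 378, 381, 381, 428, 675, 759, 760, 760, 760, 760, 760, 760, 760]
[762, 762, 762, 762, 762, 762, 762, 762, 461, 398, 388, 383, 382, 384, 389] [374, 376, 380, 390, 399, 398, 398, 392, 476, 654, 654, 652, 651, 652, 652]
```

Request:
{"fn": "drive_tool", "kwargs": {"increments": [[[1.5,1.2,25,0,0,0],[1.5,1.2,50,0,0,0],[1.5,1.2,65,0,0,0],[1.5,1.2,72,0,0,0],[1.5,1.2,76,0,0,0],[1.5,1.2,80,0,0,0],[1.5,1.2,84,0,0,0],[1.5,1.2,84,0,0,0]]]}}

```text
time: 8.2
tcp_pos: [0.5143, -0.0099, 0.0353]
tcp_rot: [[-0.993, -0.122, -0.0], [-0.122, 0.993, 0.0], [0.0, 0.0, -1.0]]
ft_force: [-0.5, -0.7, -0.8]
width: 0.41
finger_force: 25.0
```

Request:
{"fn": "drive_tool", "kwargs": {"increments": [[[0,0,2,0,0,0],[0,0,4,0,0,0],[0,0,4,0,0,0]]]}}

```text
time: 8.57
tcp_pos: [0.5146, -0.0099, 0.0325]
tcp_rot: [[-0.993, -0.122, 0.0], [-0.122, 0.993, -0.0], [-0.0, -0.0, -1.0]]
ft_force: [-4.3, 0.7, 12.6]
width: 0.412
finger_force: 25.0
```

```bash
python3 -c "
from h import *
s=arm.state();print(s['ft_force'],tojig(s['tcp_pos']))
for i in range(2): c=snap('wrist','w5.png')
s=arm.state();print(s['ft_force'],tojig(s['tcp_pos']),s['moment'],s['time'])"
```

```text
[-4.30733165  0.72739344 12.64701292] [ 0.01030793 -0.0012739   0.03254755]
[-3.76529484  0.11048933 11.92871854] [ 0.010324   -0.0012652   0.03255945] [0.03594177 0.84209326 0.02320856] 8.675
```

Contact at TCP z of about 0.0325, as expected for a seated block. Releasing, rising and checking.

Request:
{"fn": "drive_tool", "kwargs": {"increments": [[[0,0,1,0,0,0],[0,0,1,0,0,0],[0,0,-20,0,0,0],[0,0,-70,0,0,0],[0,0,-130,0,0,0],[0,0,-190,0,0,0],[0,0,-250,0,0,0],[0,0,-310,0,0,0]]], "jaw": 0.75}}

```text
time: 9.68
tcp_pos: [0.5139, -0.0099, 0.3433]
tcp_rot: [[-0.993, -0.122, 0.0], [-0.122, 0.993, 0.0], [-0.0, 0.0, -1.0]]
ft_force: [1.5, -0.7, -0.8]
width: 0.752
finger_force: 0.0
```

```bash
python3 -c "
from h import *
s=arm.state();print(tojig(s['tcp_pos']),s['ft_force']); print(inc(jig(.165,0,.33),down(97.4)), s['q'])
c=snap('scene','s5.png');a=c['color'][130:310,200:400][:,:,::-1];cv2.imwrite('pics/s5c.png',cv2.resize(a,(660,594),interpolation=cv2.INTER_CUBIC))"
```

```text
[ 0.00967082 -0.00120778  0.34330139] [ 1.52879789 -0.71198492 -0.76637594]
[-155.3    2.4   13.3    0.     0.    -0.4] [  1.65686558   7.39827185  -3.92438879 100.03098775   0.52749702
  72.57730574  94.59001732]
```

View pics/s5c.png

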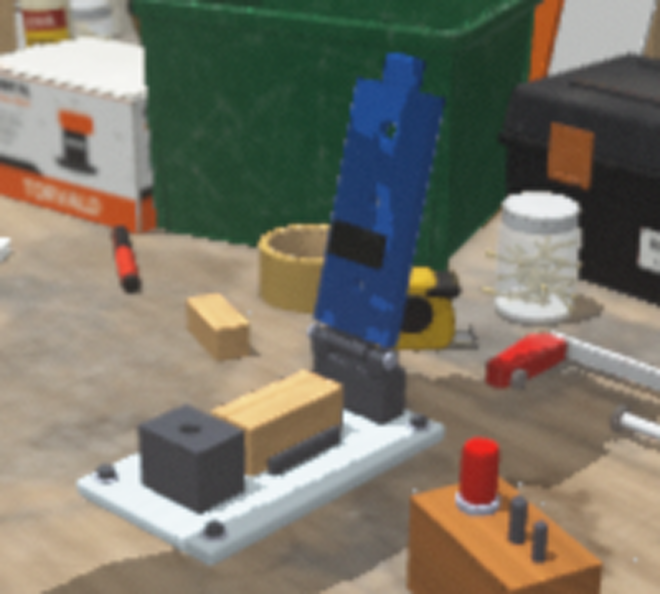

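The block sits in the nest, level and lower than the post. The leaf leans back, with its tongue end at scene pixel (322.7,146.7). I'll estimate its angle next.

```bash
python3 -c "
from h import *
c=load('s5');t=load('top0')
for th in(1.7,1.75,1.8,1.85,1.9,1.95):
  e=jig(.085-.207*np.cos(th),0,.064+.207*np.sin(th)); print(th,w2p(c,[e]).round(1),w2p(t,[e]).round(1),tojig(e).round(3))
print(inc(jig(.185,0,.345),down(97.4)))"
```

```text
1.7 [[315.9 146.7]] [[302.8 209.7]] [0.112 0.    0.269]
1.75 [[318.9 146.6]] [[302.2 205.7]] [0.122 0.    0.268]
1.8 [[321.8 146.8]] [[301.7 201.7]] [0.132 0.    0.266]
1.85 [[324.7 147.2]] [[301.1 197.8]] [ 0.142 -0.     0.263]
1.9 [[327.4 147.8]] [[300.6 194. ]] [0.152 0.    0.26 ]
1.95 [[330.  148.7]] [[300.1 190.4]] [0.162 0.    0.256]
[-1.713e+02  3.000e+00  9.300e+00 -1.000e-01  7.000e-01 -4.000e-01]
```

Request:
{"fn": "drive_tool", "kwargs": {"increments": [[[-55,2,0,0,0,0],[-110,3,0,0,0,0],[-160,3,0,0,0,0],[-173,3,0,0,0,0],[-173,3,40,0,0,0],[-173,3,90,0,0,0],[-173,3,108,0,0,0],[-173,3,108,0,0,0]]], "jaw": 0}}

```text
time: 10.72
tcp_pos: [0.6849, 0.014, 0.232]
tcp_rot: [[-0.993, -0.122, -0.003], [-0.122, 0.993, -0.0], [0.003, 0.0, -1.0]]
ft_force: [1.1, 0.6, -0.1]
width: 0.003
finger_force: 0.0
```

```bash
python3 -c "
from h import *
s=arm.state(); p=tojig(s['tcp_pos']); print(p,s['ft_force'],s['q'])
# follow path: finger front corner (tip at tool +x 10mm) on outer face at r, with clearance; print increments tool x,z
for th in np.arange(1.6,0.0,-.1):
  r=.175; k=.006; x=.085-r*np.cos(th)+k*np.sin(th); z=.064+r*np.sin(th)+k*np.cos(th)
  print(round(th,2),np.round([(p[0]-(x+.010))*1000,(p[2]-z)*1000]))"
```

```text
[0.18228861 0.00048898 0.23195893] [ 1.14365662  0.56677493 -0.10517067] [-0.74480226 30.24589597 -3.92141733 83.26977372  2.14208264 66.73025555
 91.99749703]
1.6 [76. -7.]
1.5 [94. -7.]
1.4 [111.  -6.]
1.3 [128.  -2.]
1.2 [145.   3.]
1.1 [161.   9.]
1.0 [177.  17.]
0.9 [191.  27.]
0.8 [205.  38.]
0.7 [217.  51.]
0.6 [228.  64.]
0.5 [238.  79.]
0.4 [246.  94.]
0.3 [253. 111.]
0.2 [258. 127.]
0.1 [261. 145.]
```

Request:
{"fn": "drive_tool", "kwargs": {"increments": [[[25,0,0,0,0,0],[45,0,-3,0,0,0],[65,0,-6,0,0,0],[85,0,-7,0,0,0],[102,0,-7,0,0,0],[120,0,-4,0,0,0],[136,0,0,0,0,0],[145,0,3,0,0,0]]]}}

```text
time: 11.72
tcp_pos: [0.5436, -0.0036, 0.2334]
tcp_rot: [[-0.993, -0.121, 0.006], [-0.121, 0.993, 0.0], [-0.006, -0.001, -1.0]]
ft_force: [1.5, 0.1, 1.6]
width: 0.004
finger_force: 0.8
```

Request:
{"fn": "drive_tool", "kwargs": {"increments": [[[8,0,3,0,0,0],[24,0,10,0,0,0],[39,0,19,0,0,0],[53,0,29,0,0,0],[66,0,41,0,0,0],[78,0,54,0,0,0],[88,0,68,0,0,0],[97,0,83,0,0,0]]]}}

```text
time: 12.72
tcp_pos: [0.4454, -0.0154, 0.1472]
tcp_rot: [[-0.993, -0.122, 0.0], [-0.122, 0.993, 0.0], [-0.0, -0.0, -1.0]]
ft_force: [-0.1, -0.6, 0.2]
width: 0.004
finger_force: 0.3
```

```bash
python3 -c "
from h import *
s=arm.state(); p=tojig(s['tcp_pos']); print(p,s['ft_force'])
for th in (.6,.5,.4,.3,.2,.1,.07,.05):
  r=.175; k=.006; x=.085-r*np.cos(th)+k*np.sin(th); z=.064+r*np.sin(th)+k*np.cos(th)
  print(round(th,2),np.round([(p[0]-(x+.010))*1000,(p[2]-z)*1000]))
c=snap('scene','s6.png');a=c['color'][130:310,200:400][:,:,::-1];cv2.imwrite('pics/s6c.png',cv2.resize(a,(660,594),interpolation=cv2.INTER_CUBIC))"
```

```text
[-0.0590346   0.00226207  0.14724732] [-0.05624432 -0.59322484  0.24919613]
0.6 [-13. -21.]
0.5 [-3. -6.]
0.4 [ 5. 10.]
0.3 [11. 26.]
0.2 [16. 43.]
0.1 [19. 60.]
0.07 [20. 65.]
0.05 [20. 69.]
```

Request:
{"fn": "drive_tool", "kwargs": {"increments": [[[6,0,12,0,0,0],[11,0,26,0,0,0],[14,0,37,0,0,0],[17,0,47,0,0,0],[19,0,57,0,0,0],[20,0,64,0,0,0],[20,0,68,0,0,0],[20,0,68,0,0,0]]]}}

```text
time: 13.78
tcp_pos: [0.4256, -0.0178, 0.0792]
tcp_rot: [[-0.993, -0.122, -0.0], [-0.122, 0.993, 0.0], [0.0, 0.0, -1.0]]
ft_force: [-0.8, -0.4, -0.5]
width: 0.006
finger_force: 0.0
```

```bash
python3 -c "
from h import *
s=arm.state(); p=tojig(s['tcp_pos']); print(p,s['ft_force'])
c=snap('scene','s7.png');a=c['color'][130:310,200:400][:,:,::-1];cv2.imwrite('pics/s7c.png',cv2.resize(a,(660,594),interpolation=cv2.INTER_CUBIC))"
```

```text
[-0.07896246  0.00245858  0.07916617] [-0.75784676 -0.42152087 -0.53620984]
```

View pics/s7c.png

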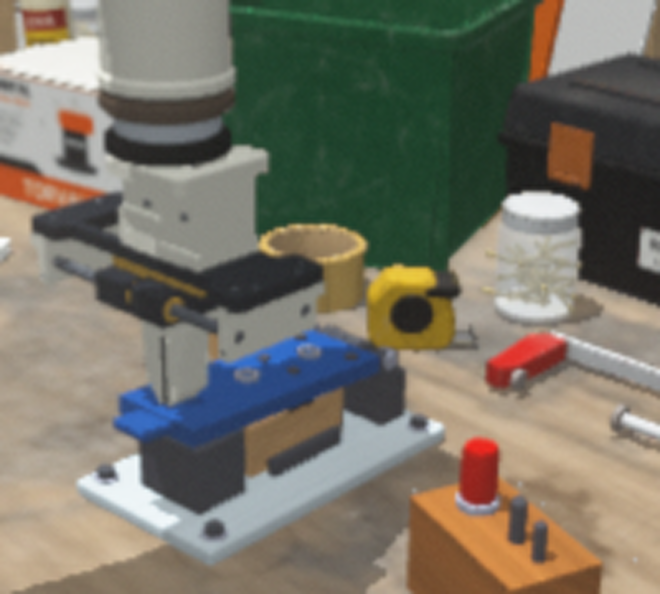

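The leaf is down almost level over the block. Its bushes and the pin (crop (480,470)) are visible, and nothing else has moved. Now to the pin.

Request:
{"fn": "drive_tool", "kwargs": {"increments": [[[0,0,-40,0,0,0],[0,0,-95,0,0,10],[0,-30,-150,0,0,20],[-10,-80,-190,0,0,30],[-20,-135,-190,0,0,40],[-30,-190,-190,0,0,50],[-37,-235,-190,0,0,60],[-37,-243,-190,0,0,70]]], "jaw": 0.5}}

```text
time: 14.82
tcp_pos: [0.4917, -0.2586, 0.2694]
tcp_rot: [[-0.444, 0.896, 0.0], [0.896, 0.444, -0.002], [-0.002, -0.001, -1.0]]
ft_force: [-0.7, 1.0, -0.3]
width: 0.499
finger_force: 0.0
```

Request:
{"fn": "drive_tool", "kwargs": {"increments": [[[0,0,0,0,0,10],[0,0,0,0,0,20],[0,0,0,0,0,30],[0,0,0,0,0,38],[0,0,0,0,0,38],[0,0,0,0,0,38]]]}}

```text
time: 15.58
tcp_pos: [0.4919, -0.2544, 0.2694]
tcp_rot: [[0.188, 0.982, 0.0], [0.982, -0.188, 0.0], [0.0, 0.0, -1.0]]
ft_force: [0.6, -0.0, 0.1]
width: 0.498
finger_force: 0.0
```

```bash
python3 -c "
from h import *
c=snap('wrist','w8.png');s=arm.state();print(s['tcp_pos'],np.round(s['tcp_rot'],3).tolist(),s['width'])
im=c['color'].astype(int); red=((im[:,:,0]>110)&(im[:,:,1]<60)&(im[:,:,2]<70)).astype(np.uint8)
n,l,st,ce=cv2.connectedComponentsWithStats(red)
for i in range(1,n):
  if st[i,4]>60: print(st[i],ce[i])
print(w2p(c,[[.5,-.215,.104]]))"
```

```text
[ 0.49195241 -0.25442568  0.26943231] [[0.189, 0.982, 0.0], [0.982, -0.189, 0.0], [0.0, 0.0, -1.0]] 0.5012228569491232
[591 100   5  23  81] [592.90123457 111.86419753]
[505 104  78  44 374] [528.76737968 125.36096257]
[307 160  22  25 413] [317.71428571 172.08232446]
[401 262  29  22 166] [413.52409639 270.05421687]
[[317.95787913 173.77446894]]
```

View pics/w8.png

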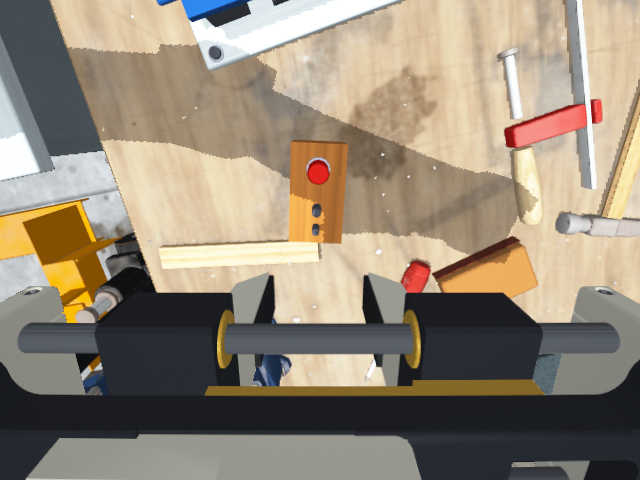

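The pin's red top is at (318,172.5), its collar just above at (318,164), and the drill bits are at (317,210) and (316,230). Closing along the block's short axis clears the bits.

```bash
python3 -c "
from h import *
c=load('w8'); p=p2w(c,[[317.8,172.5]],.104)[0]; print(p, inc([p[0],p[1],.073]), w2p(c,[p,[p[0],p[1],.07]]))"
```

```text
[ 0.50007892 -0.21378706  0.104     ] [ 41.4   0.3 196.4   0.    0.    0. ] [[317.8       172.5      ]
 [317.8409979 168.3223398]]
```

Request:
{"fn": "drive_tool", "kwargs": {"increments": [[[41.4,0.3,50,0,0,0],[41.4,0.3,105,0,0,0],[41.4,0.3,145,0,0,0],[41.4,0.3,175,0,0,0],[41.4,0.3,190,0,0,0],[41.4,0.3,195,0,0,0],[41.4,0.3,195,0,0,0]]]}}

```text
time: 16.5
tcp_pos: [0.5007, -0.2143, 0.075]
tcp_rot: [[0.191, 0.982, 0.001], [0.982, -0.191, -0.0], [-0.0, 0.001, -1.0]]
ft_force: [-0.7, -0.4, 0.3]
width: 0.502
finger_force: 0.0
```

Request:
{"fn": "drive_tool", "kwargs": {"increments": [[[0,0,0,0,0,0],[0,0,0,0,0,0],[0,0,0,0,0,0],[0,0,0,0,0,0],[0,0,0,0,0,0]]], "jaw": 0, "squeeze": 45}}

```text
time: 17.12
tcp_pos: [0.5004, -0.214, 0.0748]
tcp_rot: [[0.191, 0.982, 0.001], [0.982, -0.191, -0.0], [0.0, 0.001, -1.0]]
ft_force: [-1.5, -0.3, 5.3]
width: 0.223
finger_force: 45.0
```

Request:
{"fn": "drive_tool", "kwargs": {"increments": [[[0,0,-10,0,0,0],[0,0,-30,0,0,0],[0,0,-60,0,0,0],[0,0,-95,0,0,0],[0,0,-130,0,0,0],[0,0,-140,0,0,0],[0,0,-140,0,0,0]]]}}

```text
time: 18.0
tcp_pos: [0.5002, -0.2139, 0.2145]
tcp_rot: [[0.191, 0.982, 0.001], [0.982, -0.191, -0.0], [0.0, 0.001, -1.0]]
ft_force: [-0.0, 0.7, -2.3]
width: 0.23
finger_force: 45.0
```

```bash
python3 -c "
from h import *
c=snap('wrist','w9.png');s=arm.state();print(s['tcp_pos'],s['ft_force'],s['width'])
print(inc(jig(-.07,0,.213)), 'hole', jig(-.07,0,.07))"
```

```text
[ 0.49951298 -0.21355569  0.2134781 ] [-0.84855374  0.21119571 -1.94283062] 0.22121869945119377
[ 178.6 -100.7    0.7    0.     0.     0. ] hole [ 0.43478617 -0.01903992  0.07      ]
```

Request:
{"fn": "drive_tool", "kwargs": {"increments": [[[50,-28,0,0,0,0],[105,-59,0,0,0,0],[150,-85,0,0,0,0],[174,-98,0,0,0,0],[178.6,-100.7,0,0,0,0],[178.6,-100.7,30,0,0,0],[178.6,-100.7,43,0,0,0],[178.6,-100.7,43,0,0,0]]]}}

```text
time: 19.05
tcp_pos: [0.4343, -0.0203, 0.1701]
tcp_rot: [[0.193, 0.981, -0.004], [0.981, -0.193, -0.001], [-0.001, -0.003, -1.0]]
ft_force: [0.2, -0.3, -1.5]
width: 0.222
finger_force: 45.0
```

```bash
python3 -c "
from h import *
for i in range(4): c=snap('wrist','w10.png')
s=arm.state();R=np.array(s['tcp_rot']);p=np.array(s['tcp_pos']);print(tojig(p),s['ft_force'])
print('tip',w2p(c,[p+R@[0,0,.0658]]),'collar',w2p(c,[p+R@[0,0,.0108]]),'hole mouth leaf at th=.05',w2p(c,[jig(-.07,0,.078)]),'tongue',w2p(c,[jig(-.122,sy*.016,.07) for sy in(-1,1)]).round().tolist(), 'leaf front edge', w2p(c,[jig(-.10,sy*.035,.079) for sy in(-1,1)]).round().tolist())
np.save('pics/p10.npy',np.r_[p,R.ravel()])
a=c['color'][150:450,160:480][:,:,::-1]; cv2.imwrite('pics/w10c.png',cv2.resize(a,None,fx=2,fy=2,interpolation=cv2.INTER_CUBIC)); d=load('s7') and snap('scene','s10.png')
hsv=cv2.cvtColor(c['color'],cv2.COLOR_RGB2HSV)"
```

```text
[-0.0687639  -0.00080711  0.17201264] [-1.72399107  0.07027837 -0.76422969]
tip [[317.29596979 249.535725  ]] collar [[316.97105473 284.18327463]] hole mouth leaf at th=.05 [[315.45501502 236.65561051]] tongue [[263.0, 270.0], [248.0, 235.0]] leaf front edge [[294.0, 286.0], [263.0, 207.0]]
```

```bash
python3 -c "
from h import *
c=load('w10'); im=c['color'].astype(int)
b=(im[:,:,2]>im[:,:,0]*1.5+15)
for r in range(222,292,2):
  print(r,''.join('.' if b[r,x] else '0123456789'[min(9,im[r,x].sum()//77)] for x in range(288,348)))"
```

```text
222 ............................................................
224 ............................................................
226 ............................................................
228 .........................2112222............................
230 ......................1111111211112.........................
232 ....................2111111111111122........................
234 ...................22222112112112222........................
236 ....................3322222222222333........................
238 .....................3333332333333..........................
240 .......................233333333............................
242 ............................................................
244 ............................................................
246 ............................................................
248 .........................44444444...........................
250 .......................4444444444444........................
252 ......................344444444444444.......................
254 .....................33444444444444444..................
[... 474 characters left out ...]
......44444566667777777777655444444............444
272 54..4........4444567777777777766777777777655444....444455555
274 555555......445677777666643321112345667777777644444444445555
276 555554100024677777763111111122212111111235777765443001125555
278 555553000026777764111111122211222121121211357777653000025555
280 555552000037776311112111121211111221222111113567775000013555
282 555541000037641111111111111112121111111112111135776000013555
284 555530000036411111111121111211222122111211111212476000002555
286 555520000036211111111112212121111112211221211111356000001355
288 555410000012111111121211111212212211122122211111245000001355
290 555300000011111111111222121112111212212121111111123000101255
```

The image numbers show the leaf hole centred at (315.6,234.4) and the pin tip at (317,249.5), which is where I predicted it. I'll work out the relative shift.

```bash
python3 -c "
from h import *
c=load('w10'); q=np.load('pics/p10.npy'); R=q[3:].reshape(3,3)
t=p2w(c,[[317.1,249.5]],q[2]-.0658)[0]
for z in(.076,.079,.082):
  h=p2w(c,[[315.6,234.4]],z)[0]; print(z,tojig(h)*1000,R.T@(h-t)*1000)"
```

```text
0.076 [-69.51561042   1.12652753  76.        ] [ 1.54382443 -1.29956626 30.21154562]
0.079 [-69.19094748   2.02741411  79.        ] [ 2.50194956 -1.27359192 27.21182493]
0.082 [-68.86628454   2.92830068  82.        ] [ 3.4600747  -1.24761758 24.21210425]
```

Request:
{"fn": "drive_tool", "kwargs": {"increments": [[[2,-1.3,8,0,0,0],[2,-1.3,20,0,0,0],[2,-1.3,20,0,0,0]]]}}

```text
time: 19.68
tcp_pos: [0.4333, -0.0171, 0.1501]
tcp_rot: [[0.191, 0.982, -0.003], [0.982, -0.191, -0.0], [-0.001, -0.003, -1.0]]
ft_force: [-0.3, 1.3, -1.5]
width: 0.224
finger_force: 45.0
```

```bash
cat > look.py <<'E'
from h import *
for i in range(2): c=snap('wrist','wl.png')
s=arm.state();R=np.array(s['tcp_rot']);p=np.array(s['tcp_pos']);print(tojig(p)*1000,s['ft_force'],s['time'])
print('tip',w2p(c,[p+R@[0,0,.0658]]),'hole',w2p(c,[jig(-.07,0,.078)]))
im=c['color'].astype(int); b=(im[:,:,2]>im[:,:,0]*1.5+15)
for r in range(214,276,2): print(r,''.join('.' if b[r,x] else '0123456789'[min(9,im[r,x].sum()//77)] for x in range(298,338)))
E
python3 look.py
```

```text
[-70.33404571   1.91461335 150.99569036] [ 0.0222269   0.32221858 -0.45374016] 19.775
tip [[317.81353947 249.79563727]] hole [[319.19364169 248.53449656]]
214 ........................................
216 ........................................
218 ........................................
220 ........................................
222 ........................................
224 ........................................
226 ........................................
228 ........................................
230 ........................................
232 ........................................
234 ........................................
236 ........................................
238 ........................................
240 .................11212211112............
242 ..............2111212211111112..........
244 .............222112211111112222.........
246 ............332222222222222223..........
248 .............3334444444332333...........
250 .............344444444444333............
252 ............344444444444443.............
254 ...........34444444444444443............
256 ...........33444444444444443............
258 ...........33444444444444443............
260 ...........34444444444444444............
262 ...........344444444444444443...........
264 ...........344444444444444443...........
266 ..........3444444444444444434...........
268 .........4444444444444444444444.........
270 ......44444566667777777777655444444.....
272 ...4444567777777777666777777777655444...
274 ..445677777666643321112355667777777644..
```

```bash
python3 -c "
from h import *
c=load('wl'); s=arm.state();R=np.array(s['tcp_rot']);zt=s['tcp_pos'][2]-.0658
for tv in(250,251):
 t=p2w(c,[[317.6,tv]],zt)[0]
 for z in(.076,.080):
  h=p2w(c,[[319.3,246.8]],z)[0]; print(tv,z,tojig(h)*1000,R.T@(h-t)*1000)"
```

```text
250 0.076 [-69.72971442   0.56256902  76.        ] [-0.91311204  1.21993041  9.19488114]
250 0.08 [-69.27985707   1.93363143  80.        ] [0.52854115 1.20946752 5.19441737]
251 0.076 [-69.72971442   0.56256902  76.        ] [-0.16027852  1.21979443  9.19463508]
251 0.08 [-69.27985707   1.93363143  80.        ] [1.28137467 1.20933155 5.19417131]
```

Request:
{"fn": "drive_tool", "kwargs": {"increments": [[[0.3,1,0,0,0,0],[0.3,1,0,0,0,0],[0.3,1,0,0,0,0],[0.3,1,0,0,0,0]]]}}

```text
time: 20.27
tcp_pos: [0.4356, -0.0171, 0.1515]
tcp_rot: [[0.191, 0.982, 0.0], [0.982, -0.191, 0.0], [0.0, 0.0, -1.0]]
ft_force: [0.5, -0.5, -1.0]
width: 0.221
finger_force: 45.0
```

```bash
python3 look.py | sed -n '1,3p;17,30p'
```

```text
[-68.96409572   1.87635336 151.41079075] [-0.06616656 -0.2158516  -0.52986706] 20.375
tip [[317.15061021 249.6903354 ]] hole [[316.64272522 248.78570689]]
214 ........................................
242 ............111111111111112.............
244 ...........22111111111111222............
246 ..........322222222222222223............
248 ...........3333344444443333.............
250 ............33444444444443..............
252 ...........3344444444444443.............
254 ...........33444444444444443............
256 ...........33444444444444443............
258 ...........34444444444444444............
260 ...........34444444444444443............
262 ...........344444444444444434...........
264 ...........344444444444444444...........
266 ..........3444444444444444434...........
268 .........4444444444444444444444.........
```

Request:
{"fn": "drive_tool", "kwargs": {"increments": [[[0.3,-0.3,4,0,0,0],[0.3,-0.3,8,0,0,0],[0.3,-0.3,12,0,0,0],[0.3,-0.3,15,0,0,0],[0.3,-0.3,15,0,0,0]]]}}

```text
time: 21.0
tcp_pos: [0.4351, -0.0167, 0.136]
tcp_rot: [[0.191, 0.982, -0.001], [0.982, -0.191, -0.0], [-0.0, -0.001, -1.0]]
ft_force: [-0.6, 0.1, -0.7]
width: 0.224
finger_force: 45.0
```

```bash
python3 look.py | sed -n '1,3p;15,34p'
```

```text
[-69.17535046   2.26686871 136.33360576] [ 1.16873811  0.38328479 -1.29461428] 21.1
tip [[317.2923453  249.67874946]] hole [[317.17581316 256.74426063]]
214 ........................................
238 ........................................
240 ........................................
242 ........................................
244 ........................................
246 ...................32...................
248 ..............234444444321..............
250 ............2344444444444322............
252 ..........3334444444444444332...........
254 ..........3333444444444444433...........
256 ..........333444444444444443............
258 ...........34444444444444443............
260 ..........3334444444444444433...........
262 ...........344444444444444433...........
264 ..........3344444444444444443...........
266 ..........3444444444444444434...........
268 .........4444444444444444444444.........
270 ......44444566666777777777655444444.....
272 ...4444566777777777666777777777655444...
274 ..445667777666543321112355667777777644..
```

Request:
{"fn": "drive_tool", "kwargs": {"increments": [[[0,0,4,0,0,0],[0,0,8,0,0,0],[0,0,12,0,0,0],[0,0,16,0,0,0],[0,0,20,0,0,0],[0,0,20,0,0,0]]]}}

```text
time: 21.85
tcp_pos: [0.435, -0.0168, 0.116]
tcp_rot: [[0.191, 0.982, -0.001], [0.982, -0.191, -0.0], [-0.0, -0.001, -1.0]]
ft_force: [-0.1, -0.0, -1.1]
width: 0.222
finger_force: 45.0
```

```bash
python3 look.py | sed -n '1,3p;15,34p'; python3 -c "
from h import *
s=arm.state();print(s['ft_force'],s['moment'])"
```

```text
[-69.26560898   2.25841918 116.29952385] [ 0.21369047 -0.41398396 -0.93234217] 21.95
tip [[317.26118538 249.66332964]] hole [[317.17236788 268.33218692]]
214 ........................................
238 ........................................
240 ........................................
242 ........................................
244 ........................................
246 ........................................
248 ........................................
250 ........................................
252 ........................................
254 ........................................
256 ........................................
258 ..............333333333333..............
260 ...........33333333333333333............
262 ..........23333333333333333322..........
264 .........223333333333333333332..........
266 .........23333333333333333333...........
268 .........3333333333333333333333.........
270 ......33334455555655666665544333333.....
272 ...3333445666666665555556666665544333...
274 ..334556666555543321111244555666666533..
[ 0.21369047 -0.41398396 -0.93234217] [-0.17885647  0.15457955 -0.00051991]
```

Request:
{"fn": "drive_tool", "kwargs": {"increments": [[[0,0,3,0,0,0],[0,0,6,0,0,0],[0,0,10,0,0,0],[0,0,14,0,0,0],[0,0,17,0,0,0],[0,0,20,0,0,0],[0,0,20,0,0,0]]]}}

```text
time: 22.82
tcp_pos: [0.435, -0.0168, 0.096]
tcp_rot: [[0.191, 0.982, -0.001], [0.982, -0.191, -0.0], [-0.0, -0.001, -1.0]]
ft_force: [-1.3, -2.2, -3.3]
width: 0.224
finger_force: 45.0
```

Request:
{"fn": "drive_tool", "kwargs": {"increments": [[[0,0,3,0,0,0],[0,0,6,0,0,0],[0,0,9,0,0,0],[0,0,11,0,0,0],[0,0,13,0,0,0],[0,0,14,0,0,0],[0,0,14,0,0,0]]], "squeeze": 60}}

```text
time: 23.7
tcp_pos: [0.4349, -0.017, 0.0827]
tcp_rot: [[0.191, 0.981, -0.001], [0.981, -0.191, -0.0], [-0.0, -0.001, -1.0]]
ft_force: [-4.0, -4.6, 8.3]
width: 0.219
finger_force: 60.0
```

Request:
{"fn": "drive_tool", "kwargs": {"increments": [[[-0.3,-0.2,1,0,0,0],[-0.5,-0.3,2,0,0,0],[-0.5,-0.3,3,0,0,0],[-0.5,-0.3,3,0,0,0]]]}}

```text
time: 24.2
tcp_pos: [0.4349, -0.0171, 0.0806]
tcp_rot: [[0.191, 0.982, -0.0], [0.982, -0.191, 0.001], [0.001, -0.0, -1.0]]
ft_force: [-7.6, -2.6, 19.6]
width: 0.22
finger_force: 60.0
```

Request:
{"fn": "drive_tool", "kwargs": {"increments": [[[0,-0.5,0.5,0,0,0],[0,-0.5,1,0,0,0],[0,-0.5,1,0,0,0]]]}}

```text
time: 24.58
tcp_pos: [0.4349, -0.017, 0.0805]
tcp_rot: [[0.191, 0.981, 0.001], [0.981, -0.191, 0.001], [0.001, 0.001, -1.0]]
ft_force: [-9.8, -3.4, 31.7]
width: 0.221
finger_force: 60.0
```

```bash
python3 -c "
from h import *
for i in range(6): c=snap('scene','s11.png')
s=arm.state();print(tojig(s['tcp_pos'])*1000,s['ft_force'],s['width'])
im=c['color'].astype(int); b=((im[:,:,2]>im[:,:,0]*1.5+20))
# tongue/leaf check: predicted top corners of the leaf for th=0, .03, .06
for th in(0,.03,.06):
  f=lambda r,y,k: jig(.085-r*np.cos(th)+k*np.sin(th),y,.064+r*np.sin(th)+k*np.cos(th))
  print(th,w2p(c,[f(.185,-.035,.006),f(.185,-.035,-.006),f(.207,-.016,.004),f(.207,-.016,-.004),f(.1,-.035,.006),f(.1,-.035,-.006)]).round(1).tolist())
for r in range(246,272): print(r,''.join('#' if b[r,x] else '.' for x in range(230,270)))"
```

```text
[-69.64504421   1.94026706  80.48825895] [-10.13349167  -3.20213555  30.5403346 ] 0.21975277591077486
0 [[258.4, 264.3], [258.6, 269.4], [244.0, 265.8], [244.2, 269.3], [287.6, 250.7], [287.6, 255.6]]
0.03 [[258.4, 261.8], [258.5, 267.1], [244.0, 263.1], [244.0, 266.6], [287.6, 249.4], [287.5, 254.4]]
0.06 [[258.5, 259.3], [258.4, 264.6], [244.0, 260.3], [244.0, 263.9], [287.7, 248.1], [287.5, 253.2]]
246 .......................................#
247 ......................................##
248 .....................................###
249 ....................................####
250 ...............#####..............######
251 .............########.............######
252 ...........##########.............######
253 .........############.............######
254 .......###############............######
255 .......################..........#######
256 .......#################......##########
257 .......#################################
258 ........################################
259 ........################################
260 .......#################################
261 ......##################################
262 .....###################################
263 ......##################################
264 ........##############################..
265 ..........##########.###############....
266 ............######.....###########......
267 .............###.........#######........
268 ...........................###..........
269 ........................................
270 ........................................
271 ........................................
```

A hard stop: 1 mm more command raised the force by 12 N with only 0.1 mm of travel. I'll check the leaf angle using fixed jig features to remove the camera's offset.

```bash
python3 -c "
from h import *
c=load('s5'); g=cv2.cvtColor(c['color'],cv2.COLOR_RGB2GRAY)
def corner(guess):
  q=np.array([[guess]],np.float32); cv2.cornerSubPix(g,q,(4,4),(-1,-1),(3,30,.01)); return q[0,0]
for n,P in(('post-x+y',(-.091,.028,.057)),('post-x-y',(-.091,-.028,.057)),('post+x-y',(-.049,-.028,.057)),('post+x+y',(-.049,.028,.057)),('hole',(-.07,0,.057)),('plate-x-y',(-.116,-.065,.012)),('plate-x+y',(-.116,.065,.012)),('plate+x-y',(.116,-.065,.012))):
  p=w2p(c,[jig(*P)])[0]; print(n,p.round(1),'d',(corner(p)-p).round(1))
for f in('s7','s11'):
  im=load(f)['color'].astype(int); b=((im[:,:,2]>im[:,:,0]*1.5+20)); print(f,[(x,np.where(b[255:275,x])[0].max()+255) for x in(243,244,245,257,258,259)])"
```

```text
post-x+y [241.6 258.5] d [-0.7  0.2]
post-x-y [259.5 267.2] d [-0.2 -0.3]
post+x-y [274.1 260.3] d [ 0.5 -0.4]
post+x+y [256.2 252.1] d [-0.1 -0.1]
hole [257.8 259.4] d [-0.  0.]
plate-x-y [263.5 297.1] d [-0.  0.]
plate-x+y [222.7 275.2] d [-0.2  0.3]
plate+x-y [335.2 258.6] d [-0.  0.]
s7 [(243, np.int64(263)), (244, np.int64(263)), (245, np.int64(262)), (257, np.int64(264)), (258, np.int64(264)), (259, np.int64(264))]
s11 [(243, np.int64(267)), (244, np.int64(267)), (245, np.int64(267)), (257, np.int64(268)), (258, np.int64(268)), (259, np.int64(268))]
```

```bash
python3 -c "
from h import *
im=load('s11')['color'].astype(int)
for x in(244,258,256,260): print(x,[(r,im[r,x].tolist()) for r in range(265,273)])
s=arm.state();print(s['ft_force'],s['tcp_pos'])"
```

```text
244 [(265, [49, 75, 127]), (266, [46, 67, 113]), (267, [46, 61, 100]), (268, [50, 58, 79]), (269, [58, 58, 64]), (270, [58, 58, 61]), (271, [61, 59, 62]), (272, [63, 62, 64])]
258 [(265, [42, 60, 99]), (266, [42, 60, 98]), (267, [41, 59, 96]), (268, [45, 60, 97]), (269, [50, 60, 82]), (270, [57, 58, 67]), (271, [59, 59, 63]), (272, [60, 60, 63])]
256 [(265, [44, 61, 98]), (266, [44, 62, 99]), (267, [43, 60, 97]), (268, [47, 59, 86]), (269, [57, 59, 70]), (270, [61, 61, 65]), (271, [61, 61, 63]), (272, [60, 60, 63])]
260 [(265, [42, 61, 99]), (266, [43, 60, 97]), (267, [43, 61, 97]), (268, [46, 59, 87]), (269, [54, 58, 68]), (270, [58, 58, 62]), (271, [56, 57, 60]), (272, [57, 57, 61])]
[-10.13349167  -3.20213555  30.5403346 ] [ 0.43488758 -0.01707006  0.08048826]
```

```bash
python3 -c "
from cell import arm
print(arm.close_job())"
```

```text
the job is handed in; nothing more can be done
None
```

The job is handed in. The block is in the nest, the leaf reads shut within measurement (about 0–0.01 rad), and the pin is fully down, still gripped and pressed at about 30 N; I saw nothing else disturbed.

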